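Reset the tripped breaker of the bench supply and start it again

TASK

One breaker on the bench power supply has tripped: with bare fingertips, reach into its well and press the popped-out reset button (the one showing its orange stem) fully home so that it stays in, then reach into the green start button's well, press it fully in for a moment and let it come back out. Leave the other two breakers and the red stop button unpressed, and do not pick up or shift the tools and pencil lying about.

Things in the scene. Friction and masses are not known exactly. Their poses are not given: they have to be found in the camera images.
- supply_unit: bench power unit, screwed down, turns only about the vertical: black box, grey deck, yellow corners; 190 (x) x 300 (y) x 95 mm high. Origin: centre of its underside. Blue outlets on its +x side. Sunk into the deck are four round wells 48 mm across, 24 mm deep, upright walls: three for breakers at x 45, y -85, 0, 85; one for start at x -45, y -85. Red stop stands at x -45, y 85.
- reset_top (a point): top centre of the tripped breaker's reset button: black cap 16 mm across on a 19 mm orange stem that shows only while popped out, in the middle of one of the three breaker wells (which one varies). Popped out, its top is about 10 mm below the deck; it slides straight down 10 mm until its top is 20 mm below the deck, still 4 mm above the well's floor.
- reset_button (a joint): how far the reset button is pushed in, m: 0 to 0.001 at the start (popped out), 0.010 fully home. It moves against a steady 5 N and has no spring: it stays where it is left.
- home_a_top (a point): centre of the top face of one of the two breakers that have not tripped: the same 16 mm black cap already home, 20 mm below the deck, no orange showing; pressing it would switch that circuit off
- home_b_top (a point): the same on the other breaker that has not tripped
- breaker_a: the first breaker that has not tripped; origin on the well's floor, 4 mm below point home_a_top
- breaker_b: the second breaker that has not tripped; origin on the well's floor, 4 mm below point home_b_top
- start_top (a point): centre of the top face of the green start button, 24 mm across, in the middle of the start well. At rest its top is 12 mm below the deck; pressed fully in, 18 mm below.
- start_button (a joint): how far the green start button is pressed in, m: 0 out, 0.006 fully in. Spring: 2 N to begin, 5 N fully in; it comes back out when let go.
- stop_top (a point): top centre of the red stop button: a 40 mm mushroom that stands 33 mm proud of the deck
- stop_button (a joint): how far the red stop button is pressed, m: 0 out, 0.005 fully in; sprung (3 N to begin)
- pencil: red flat carpenter's pencil, 12 x 175 x 7 mm, along its y, lying on the deck between the two rows; origin: middle of its underside
- screwdriver: screwdriver with a yellow handle 200 mm long, 26 mm thick at the handle, lying along its x on the bench on the robot's side of the unit; origin: under its middle
- mallet: small turned wooden mallet standing on its head, 64 mm across, 140 mm high; origin: centre of its underside
- sanding_block: cork sanding block, 66 x 111 x 32 mm; origin: centre of its underside
- try_square: try square lying flat: blue stock 100 x 20 x 16 mm along its x, steel blade 150 mm along its y; origin: middle of the stock's underside
- drill: yellow and black cordless drill lying on its side, about 240 x 200 x 66 mm; origin: under the motor, at bench height
- sander: teal random-orbit sander standing on its yellow 125 mm pad, 132 mm high, grey dust box to its +x; origin: centre of the pad's underside

How it is judged:
By the outcome, as a careful person would: the job done as asked, in the order asked, and still so for the second after the job is handed in, with the robot touching nothing.
It also fails if it takes over 40 s, if anything falls off the work surface, if the arm or the gripper's body presses on something with over 40 N, if the wrist force passes 120 N, or if a joint passes its speed limit or range.

ROBOT

A 6-joint arm with a two-finger parallel gripper is mounted at the origin on the work surface. World frame = base frame: x ahead of the robot, y to its left, z up, the work surface at z = 0. Lengths are in mm, angles in rad, forces in N, time in s.
With the tool pointing down it reaches from about 400 to 925 mm from the base axis. Payload 12.5 kg.
Tool frame: the origin (TCP) lies on the mounting face of the last link; the fingertips stand 190 mm ahead of it and the grasp point (between the pads) lies 171 mm ahead of it; x points along the fingers, y is the direction in which the jaws open and shut, and the axes are right-handed (so a half turn about x gives the same grasp; the last joint's range is limited). The gripper opens to 95 mm and grips with 3 to 60 N. Pads are 20 mm wide; open, the fingers measure 119 mm over their backs; the gripper's body (75 mm by 180 mm) begins 59 mm behind the grasp point.
Start: joints at [1.119, 0.491, 1.559, -0, 1.092, -0.106], TCP at [211.82, 588.011, 404.761] pointing down, gripper open.
Joint ranges: [-3.1, 3.1], [-0.84, 2.19], [0.05, 2.79], [-1.13, 4.28], [0.06, 2.93], [-2.69, 2.69]. Speed limits (rad/s): [2.22, 2.22, 2.79, 3.14, 3.14, 3.14].

INTERFACE

Orientations are given as [roll, pitch, yaw] about the fixed x, y, z axes, in that order (R = Rz(yaw) Ry(pitch) Rx(roll)).
In Python, from cell import env, eyes gives the robot as it stands. The module is installed in compiled form; this text tells all that it offers.
- The arm moves only by the tool jog_arm, never from a script. Its argument "deltas" is one flat list of numbers, 7 for each row, row after row: the shift along the tool's x, y, z in mm, then the turn, a rotation vector about the tool's x, y, z in rad, then the opening, from 0 (shut) to 1 (fully open). A call has 1 to 10 rows; each row shifts and turns the pose as measured when the row begins, along the tool's axes as they then stand; what a row does not reach is not made up. A row lasts 1/8 s, in which the tool goes at most 62.5 mm and 10.7 degrees, less where a joint would pass 70% of its speed; a pose out of reach is approached as far as the arm can. A call is refused whole if a number of a shift passes 62.5 or a number of a turn 0.188, either way. A call with a gripper value outside its range is refused whole. The fingers move at their own pace and stop on an object; the grip force is fixed at half the most. Time passes only in rows, so rows that do not move let the fingers close. It gives the time, the measured TCP pose, the force and the opening at its end, in the units of the state.
- env.state(): the state, without advancing time (a new reading comes with each control period).
- eyes.read_camera(name): name is "side" or "top" or "wrist"; returns a dict with "image" (480x640x3 uint8, red, green, blue), "fovy" (degrees; the focal length in pixels is half the picture's height over the tangent of half this angle, whatever the lens; pixels are square), "cx", "cy" (the principal point, pixels), "world_from_camera" (4x4, takes a point from camera to world coordinates). Camera axes: x right, y up, looking along -z (the intrinsics and any distortion apply to the point x, -y, -z); pixel columns grow to the right and rows downward; lengths in mm; the calibration is good to about 2 mm. A picture is of the moment at which its call begins. There is no depth.
- env.job_done(): hands the job in, once; it reports no verdict.
The state is a dict: "t": time; "joints": joint angles; "qvel": joint speeds; "tau": joint torques, N m; "eef_pos": TCP position; "tcp_rot": TCP orientation; "ft_force": force on the tool from outside, world axes, zero at the start; "moment": the same for the moment, N m; "opening": opening from 0.0 (shut) to 1.0 (fully open).
Only numpy, scipy, OpenCV 4.12 (cv2) and the standard library are available. Lean on these libraries where they do the work, as an engineer would, in place of code of your own. Each camera call takes 0.05 s, during which the arm holds its last target.

## Working session

There is one attempt and no reset: what is moved stays moved. The work goes in short steps, Python scripts to look and compute and a tool call to move; the robot and the scene stay as the last step left them, time stands still between calls to the robot, and variables do not carry over. Pictures are saved under pics/ and viewed, and the job is handed in when it is done.

Besides the shell and the picture viewer there is one more tool, called after "Call:" by a JSON object that holds its "api" and its "payload". jog_arm: Moves the arm, as the interface text tells. Its arguments: {"type":"object","properties":{"deltas":{"type":"array","items":{"type":"number"}}},"required":["deltas"]}

```bash
mkdir -p pics
python3 - <<'E'
from cell import env, eyes
import cv2,pickle
print(env.state())
d={}
for n in("side","top","wrist"):
    c=eyes.read_camera(n); d[n]=c
    cv2.imwrite(f"pics/{n}0.png",c["image"][:,:,::-1])
    print(n,{k:v for k,v in c.items() if k!="image"})
pickle.dump(d,open("cams0.pkl","wb"))
E
```

```text
{'t': 0.0, 'joints': array([ 1.11936131e+00,  4.91549903e-01,  1.55945585e+00, -3.40107070e-05,
        1.09168389e+00, -1.05594518e-01]), 'qvel': array([-0.00084341,  0.00017432, -0.0009205 ,  0.00032436,  0.00115778,
        0.00072062]), 'tau': array([ 2.57686923e-03, -6.12643862e+01, -2.58169127e+01,  6.94139418e-02,
        4.82141634e-02, -1.14405079e-04]), 'eef_pos': array([211.82918113, 587.9698076 , 404.16542532]), 'tcp_rot': array([-1.64890077,  1.56969892, -1.99472557]), 'ft_force': array([ 0.39045846, -0.01503943,  0.43168653]), 'moment': array([-0.01576661,  0.01739456, -0.0397601 ]), 'opening': 1.000566236039557}
side {'fovy': 57.96536288752373, 'cx': 320.3567503975326, 'cy': 239.92302360246893, 'world_from_camera': array([[ 9.80060603e-01,  1.42343761e-01, -1.38634297e-01,
         4.49791326e+02],
       [-1.97969727e-01,  7.59233865e-01, -6.19977359e-01,
        -5.51254276e+02],
       [ 1.70059441e-02,  6.35060778e-01,  7.72274955e-01,
         8.62184179e+02],
       [ 0.00000000e+00,  0.00000000e+00,  0.00000000e+00,
         1.00000000e+00]])}
top {'fovy': 43.17
[... 172 characters left out ...]
  [-9.99787764e-01, -1.97750456e-03,  2.05065006e-02,
         7.87242610e+01],
       [ 1.98641459e-02,  1.71409804e-01,  9.84999541e-01,
         1.29870154e+03],
       [ 0.00000000e+00,  0.00000000e+00,  0.00000000e+00,
         1.00000000e+00]])}
wrist {'fovy': 69.61685106274591, 'cx': 323.24527222568594, 'cy': 239.52524168472408, 'world_from_camera': array([[ 3.39656686e-01, -9.10168767e-01, -2.37120543e-01,
         1.45141520e+02],
       [ 9.40549387e-01,  3.28569640e-01,  8.60746336e-02,
         6.10858502e+02],
       [-4.31831766e-04, -2.52259406e-01,  9.67659551e-01,
         3.84102816e+02],
       [ 0.00000000e+00,  0.00000000e+00,  0.00000000e+00,
         1.00000000e+00]])}
```

View pics/side0.png

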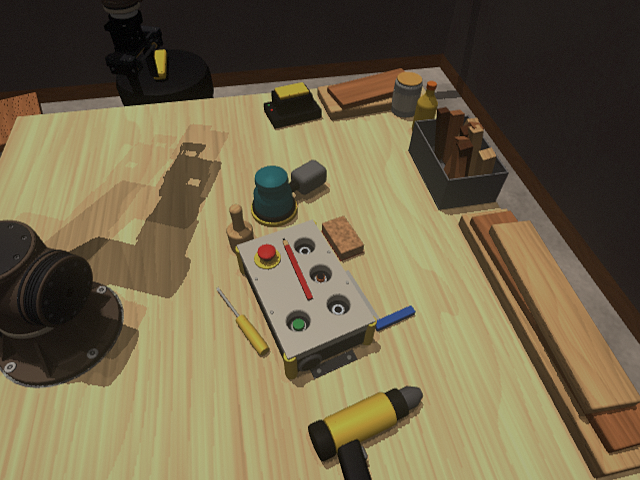

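View pics/top0.png

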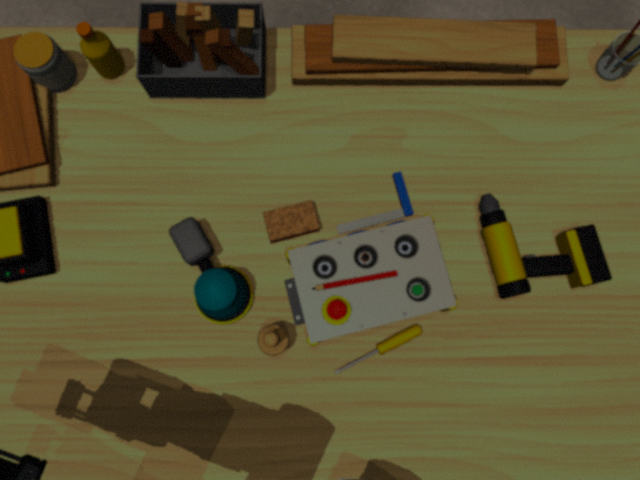

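View pics/wrist0.png

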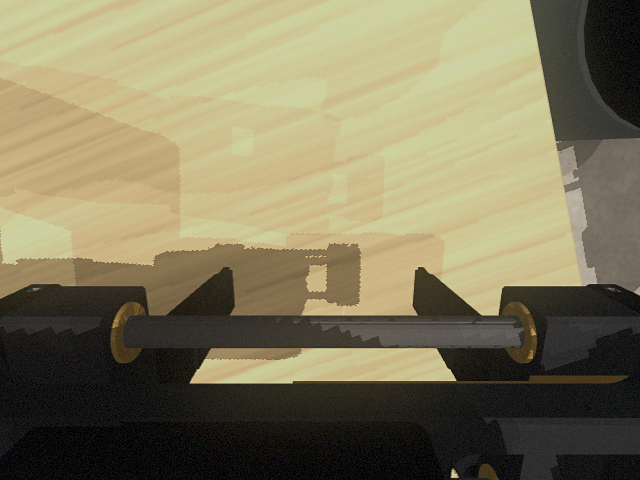

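The side view shows the middle breaker at about (319,275) with a brownish stem, the green start at (299,325), the red stop at (267,253) and the mallet at the unit's far corner. I'll zoom in to confirm.

Run:
```python
import cv2,pickle,numpy as np
d=pickle.load(open("cams0.pkl","rb"))
a=d["side"]["image"][215:385,225:385,::-1]; b=d["top"]["image"][205:355,280:465,::-1]
cv2.imwrite("pics/sz.png",cv2.resize(a,None,fx=3.5,fy=3.5,interpolation=cv2.INTER_CUBIC))
cv2.imwrite("pics/tz.png",np.clip(1.6*cv2.resize(b,None,fx=4,fy=4,interpolation=cv2.INTER_CUBIC),0,255).astype(np.uint8))
```

```text
(no output)
```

View pics/sz.png

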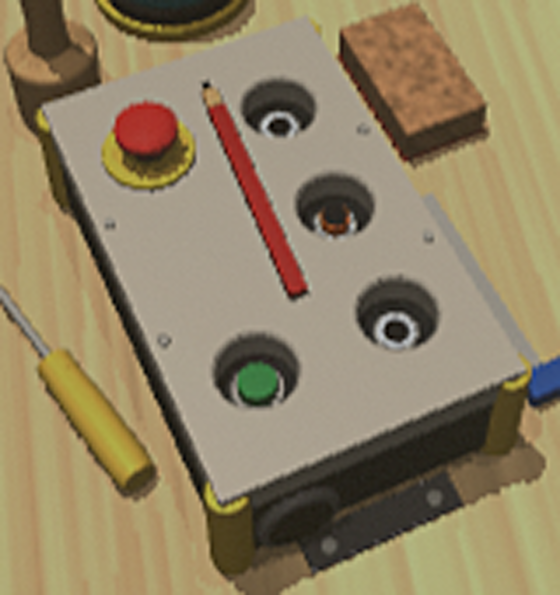

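View pics/tz.png

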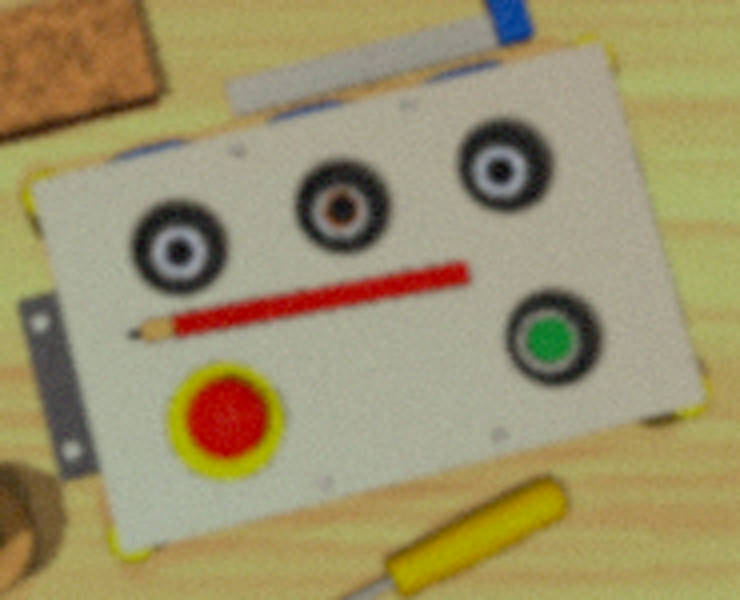

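Top and side views agree that the middle breaker's well shows the orange stem. Next I'll measure the well rims in both views at z = 95.

```bash
cat > h.py <<'E'
import numpy as np,cv2
def ray(c,uv):
    H=c["image"].shape[0]; f=H/2/np.tan(np.radians(c["fovy"])/2)
    v=np.array([(uv[0]-c["cx"])/f,-(uv[1]-c["cy"])/f,-1]); T=c["world_from_camera"]
    return T[:3,3],T[:3,:3]@v
def onz(c,uv,z):
    o,d=ray(c,uv); return (o+d*(z-o[2])/d[2])[:2]
def proj(c,p):
    H=c["image"].shape[0]; f=H/2/np.tan(np.radians(c["fovy"])/2)
    T=c["world_from_camera"]; q=T[:3,:3].T@(np.asarray(p)-T[:3,3]); return np.array([c["cx"]-f*q[0]/q[2],c["cy"]+f*q[1]/q[2]])
E
python3 - <<'E'
import pickle,cv2,numpy as np
from h import *
d=pickle.load(open("cams0.pkl","rb"))
seeds={"side":dict(far=(304,245),mid=(319,273),near=(338,304),start=(299,321)),"top":dict(far=(325,266),mid=(366,257),near=(406,246),start=(418,289))}
for n in seeds:
    c=d[n]; im=c["image"]
    bl=cv2.GaussianBlur(im,(0,0),.7)
    hsv=cv2.cvtColor(bl,cv2.COLOR_RGB2HSV)
    g=bl.max(2).astype(int)
    r=im[215:385,225:385] if n=="side" else im[205:355,280:465]
    deckv=np.median(r.max(2)); 
    m=((g<0.62*deckv)).astype(np.uint8)*255
    for k,s in seeds[n].items():
        w=np.zeros_like(m); cv2.circle(w,s,17,255,-1); mm=m&w
        cs,_=cv2.findContours(mm,cv2.RETR_EXTERNAL,cv2.CHAIN_APPROX_NONE)
        ct=max(cs,key=cv2.contourArea); h=cv2.convexHull(ct)
        P=np.array([onz(c,p,95) for p in h[:,0].astype(float)])
        (cx,cy),rr=cv2.minEnclosingCircle(P.astype(np.float32))
        A=np.c_[2*P,np.ones(len(P))]; s3=np.linalg.lstsq(A,(P**2).sum(1),rcond=None)[0]
        print(n,k,"hull",np.round([cx,cy,rr],1),"lsq",np.round([s3[0],s3[1],np.sqrt(s3[2]+s3[0]**2+s3[1]**2)],1))
    lo,hi=((50,100,50),(75,255,255)); gm=cv2.inRange(hsv,lo,hi)
    M=cv2.moments(gm[:360,225:470] if False else cv2.bitwise_and(gm,cv2.circle(np.zeros_like(gm),seeds[n]["start"],17,255,-1)),True)
    uv=(M["m10"]/M["m00"],M["m01"]/M["m00"]); print(n,"green",uv,onz(c,uv,83))
    rm=cv2.inRange(hsv,(0,180,60),(6,255,255))|cv2.inRange(hsv,(174,180,60),(180,255,255))
    k,l,st,ce=cv2.connectedComponentsWithStats(rm)
    for i in range(1,k):
        if st[i,4]>60: print(n,"red",ce[i],st[i],onz(c,ce[i],125))
E
```

```text
side far hull [548.6  55.7  23.8] lsq [548.4  55.4  23.4]
side mid hull [568.8 -26.7  23.8] lsq [569.  -26.   23.1]
side near hull [ 589.6 -108.6   23.9] lsq [ 589.3 -108.8   23.5]
side start hull [ 502.  -130.4   24. ] lsq [ 502.3 -130.3   23.5]
side green (297.9263157894737, 323.8421052631579) [ 502.24501057 -131.14601122]
side red [266.06593407 251.31868132] [258 245  17  14 182] [461.05456177  30.9712834 ]
side red [298.05687204 272.06161137] [285 246  26  53 211] [519.56346703 -35.52098606]
top far hull [550.   58.5  23.9] lsq [550.   58.6  23.6]
top mid hull [570.7 -23.9  23.7] lsq [570.8 -23.8  23.5]
top near hull [ 591.6 -106.1   23.9] lsq [ 591.5 -106.    23.6]
top start hull [ 504.3 -128.    24. ] lsq [ 504.3 -128.1   23.7]
top green (417.0869565217391, 289.4782608695652) [ 504.52069072 -128.12713876]
top red [359.80254777 279.35987261] [324 271  72  17 314] [520.65432212  -9.77201302]
top red [336.396 309.148] [328 300  18  19 250] [463.11440736  36.27151075]
```

```bash
cat > go.py <<'E'
import sys,numpy as np
from cell import env
from scipy.spatial.transform import Rotation as Ro
s=env.state(); R=Ro.from_euler("xyz",s["tcp_rot"]).as_matrix()
t=np.array([float(a) for a in sys.argv[1:4]])
e=s["eef_pos"]
print("t",s["t"],"eef",e.round(2),"f",s["ft_force"].round(2),"open",round(s["opening"],3))
print("R",R.round(4).tolist()); print("delta tool",(R.T@(t-e)).round(2))
tip=e+R@[190,0,0]; print("tip",tip.round(2),"delta from tip",(R.T@(t-tip)).round(2))
down=np.array([0,0,-1.]); ax=np.cross(R[:,0],down); print("turn to vertical (tool)",(R.T@ax).round(4))
E
python3 go.py 569.8 -25.1 214
```

```text
t 0.15 eef [211.82 588.   404.33] f [0.09 1.   0.29] open 0.997
R [[-0.0003, 0.3389, 0.9408], [-0.0007, 0.9408, -0.3389], [-1.0, -0.0008, -0.0001]]
delta tool [ 190.64 -455.32  544.61]
tip [211.75 587.86 214.33] delta from tip [   0.64 -455.32  544.61]
turn to vertical (tool) [ 0.     -0.0001  0.0008]
```

Call:
{"api": "jog_arm", "payload": {"deltas": [0,-33,39,0,0,0,0,0,-33,39,0,0,0,0,0,-33,39,0,0,0,0,0,-33,39,0,0,0,0,0,-33,39,0,0,0,0,0,-33,39,0,0,0,0,0,-33,39,0,0,0,0,0,-33,39,0,0,0,0,0,-33,39,0,0,0,0,0,-33,39,0,0,0,0]}}

```text
t: 1.4
eef_pos: [472.9, 134.2, 403.2]
tcp_rot: [-1.678, 1.569, -2.018]
ft_force: [0.4, 1.0, -0.2]
opening: 0.023
```

```bash
python3 go.py 569.8 -25.1 214
```

```text
t 1.4 eef [472.91 134.23 403.21] f [ 0.36  1.02 -0.17] open 0.023
R [[-0.0008, 0.3335, 0.9427], [-0.0016, 0.9427, -0.3335], [-1.0, -0.0017, -0.0002]]
delta tool [ 189.39 -117.57  144.51]
tip [472.77 133.93 213.21] delta from tip [  -0.61 -117.57  144.51]
turn to vertical (tool) [ 0.     -0.0002  0.0017]
```

Call:
{"api": "jog_arm", "payload": {"deltas": [0,-32,39,0,0,0.001,0,0,-32,39,0,0,0.001,0,0,-32,39,0,0,0,0,0,-21,27,0,0,0,0,0,0,0,0,0,0,0]}}

```text
t: 2.02
eef_pos: [573.1, -33.1, 402.2]
tcp_rot: [2.95, 1.57, 2.606]
ft_force: [-0.9, 0.0, -0.1]
opening: 0.004
```

```bash
python3 go.py 569.8 -25.1 130
python3 - <<'E'
from cell import eyes
import cv2
for n in("side","wrist","top"):
    cv2.imwrite(f"pics/{n}1.png",eyes.read_camera(n)["image"][:,:,::-1])
E
```

```text
t 2.025 eef [573.1  -33.09 402.25] f [-0.94  0.03 -0.11] open 0.004
R [[-0.001, 0.3377, 0.9413], [0.0006, 0.9413, -0.3377], [-1.0, 0.0002, -0.0011]]
delta tool [272.26   6.35  -5.51]
tip [572.92 -32.98 212.25] delta from tip [82.26  6.35 -5.51]
turn to vertical (tool) [-0.     -0.0011 -0.0002]
```

View pics/wrist1.png

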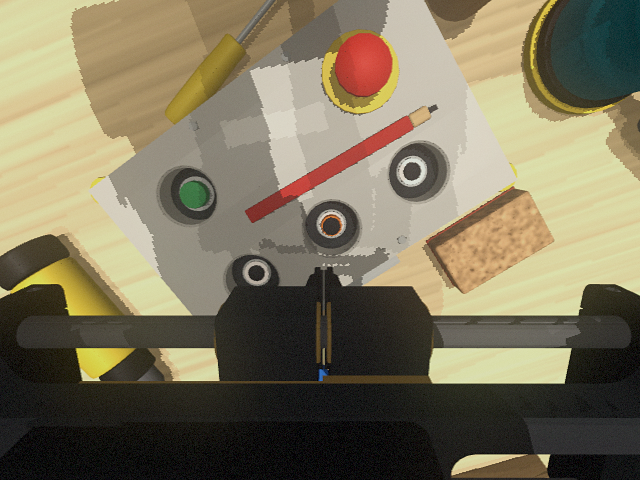

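View pics/side1.png

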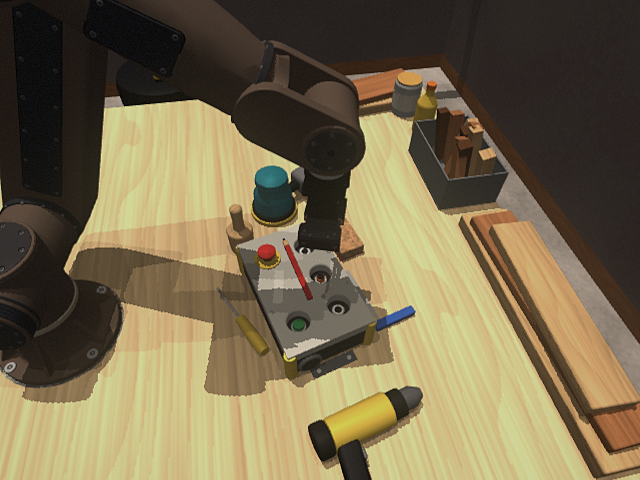

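The wrist view (fingers shut, tip near (323,268)) shows the orange ring in the middle well at about (331,224). I'll use this view as a third estimate of the wells.

```bash
cat > wr.py <<'E'
from cell import eyes
from h import *
import sys
c=eyes.read_camera("wrist"); im=c["image"]
cv2.imwrite("pics/%s.png"%sys.argv[1],im[:,:,::-1])
bl=cv2.GaussianBlur(im,(0,0),1); hsv=cv2.cvtColor(bl,cv2.COLOR_RGB2HSV)
def mo(m,nm,z):
    k,l,st,ce=cv2.connectedComponentsWithStats(m)
    for i in range(1,k):
        if st[i,4]>80: print(nm,ce[i].round(1),st[i],onz(c,ce[i],z).round(1))
mo(cv2.inRange(hsv,(50,100,40),(75,255,255)),"green",83)
o=cv2.inRange(hsv,(5,120,60),(14,255,255)); o[:150]=0;o[:,450:]=0
o=cv2.morphologyEx(o,cv2.MORPH_CLOSE,cv2.getStructuringElement(cv2.MORPH_ELLIPSE,(15,15)))
mo(o,"orange z80",80)
for s in((331,225),(193,195),(417,170)):
    g=bl.max(2); w=np.zeros(g.shape,np.uint8); cv2.circle(w,s,31,255,-1)
    m=(g<75).astype(np.uint8)*255&w
    cs,_=cv2.findContours(m,cv2.RETR_EXTERNAL,cv2.CHAIN_APPROX_NONE)
    h=cv2.convexHull(np.vstack([q for q in cs if len(q)>10]))
    P=np.array([onz(c,p,95) for p in h[:,0].astype(float)],np.float32)
    print(s,cv2.minEnclosingCircle(P))
E
python3 wr.py wrist2
```

```text
green [191.8 195.2] [179 183  26  25 506] [ 502.7 -128. ]
orange z80 [329.8 224. ] [320 216  20  21 134] [567.6 -23.8]
(331, 225) ((565.7282104492188, -23.790172576904297), 21.918567657470703)
(193, 195) ((502.9801330566406, -121.667236328125), 21.64545440673828)
(417, 170) ((541.65380859375, 63.380271911621094), 16.808317184448242)
```

All the views agree within about 2 mm: middle well ≈ (569.4, −24.6), start ≈ (502.9, −128.8). Moving above the middle well.

```bash
python3 go.py 569.4 -24.6 112
```

```text
t 2.225 eef [571.92 -30.43 402.81] f [ 0.14 -0.13  0.38] open 0.004
R [[-0.0009, 0.3346, 0.9424], [0.0008, 0.9424, -0.3346], [-1.0, 0.0004, -0.0011]]
delta tool [290.81   4.53  -3.99]
tip [571.74 -30.29 212.81] delta from tip [100.81   4.53  -3.99]
turn to vertical (tool) [ 0.     -0.0011 -0.0004]
```

Call:
{"api": "jog_arm", "payload": {"deltas": [20,4,-3,0,-0.001,0,0,30,0,0,0,0,0,0,30,0,0,0,0,0,0,12,0,0,0,0,0,0,0,0,0,0,0,0,0,0,0,0,0,0,0,0]}}

```text
t: 2.98
eef_pos: [569.0, -20.2, 311.8]
tcp_rot: [0.341, 1.566, 0.007]
ft_force: [0.8, 0.4, 0.7]
opening: 0.005
```

```bash
python3 go.py 569.4 -24.6 75;python3 wr.py wrist3
python3 - <<'E'
from cell import eyes
import cv2
im=eyes.read_camera("side")["image"][200:400,220:420,::-1]
cv2.imwrite("pics/side3.png",cv2.resize(im,None,fx=3,fy=3,interpolation=2))
E
```

```text
t 2.975 eef [568.95 -20.23 311.78] f [0.77 0.36 0.73] open 0.005
R [[0.0043, 0.3282, 0.9446], [0.0, 0.9446, -0.3282], [-1.0, 0.0014, 0.0041]]
delta tool [236.78  -4.32   0.89]
tip [569.77 -20.22 121.78] delta from tip [46.78 -4.32  0.89]
turn to vertical (tool) [-0.      0.0041 -0.0014]
green [124.  220.3] [ 105  202   41   37 1121] [ 502.5 -127.5]
orange z80 [317.2 256.4] [304 248  29  27 213] [564.4 -23.5]
(331, 225) ((553.98681640625, -13.955333709716797), 14.242630004882812)Traceback (most recent call last):
  File "wr.py", line 19, in <module>
    h=cv2.convexHull(np.vstack([q for q in cs if len(q)>10]))
                     ~~~~~~~~~^^^^^^^^^^^^^^^^^^^^^^^^^^^^^^
    return _nx.concatenate(arrs, 0, dtype=dtype, casting=casting)
           ~~~~~~~~~~~~~~~^^^^^^^^^^^^^^^^^^^^^^^^^^^^^^^^^^^^^^^
ValueError: need at least one array to concatenate
```

View pics/wrist3.png

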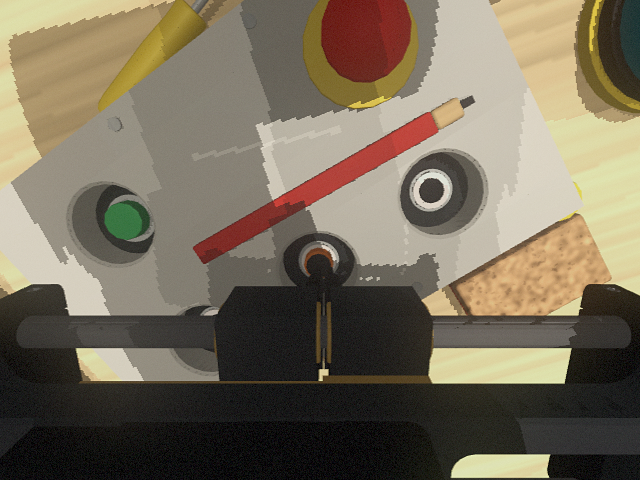

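View pics/side3.png

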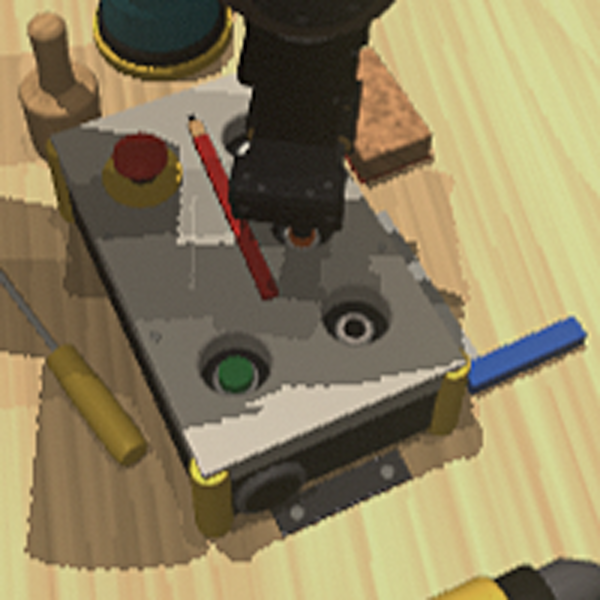

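Call:
{"api": "jog_arm", "payload": {"deltas": [10,-4,1,0,0.004,-0.001,0,0,0,0,0,0,0,0,0,0,0,0,0,0,0]}}

```text
t: 3.45
eef_pos: [568.6, -25.0, 302.0]
tcp_rot: [0.408, 1.569, 0.073]
ft_force: [0.3, 0.4, 0.4]
opening: 0.004
```

```bash
python3 go.py 569.4 -24.6 75
```

```text
t 3.45 eef [568.6  -25.03 301.98] f [0.3  0.36 0.38] open 0.004
R [[0.0016, 0.3288, 0.9444], [0.0001, 0.9444, -0.3288], [-1.0, 0.0006, 0.0015]]
delta tool [226.98   0.53   0.29]
tip [568.9  -25.01 111.98] delta from tip [36.98  0.53  0.29]
turn to vertical (tool) [ 0.      0.0015 -0.0006]
```

Call:
{"api": "jog_arm", "payload": {"deltas": [10,0.5,0.3,0,0.0015,0,0,10,0,0,0,0,0,0,4,0,0,0,0,0,0,0,0,0,0,0,0,0]}}

```text
t: 3.95
eef_pos: [569.1, -24.6, 275.8]
tcp_rot: [2.603, 1.57, 2.268]
ft_force: [-0.2, -0.5, 1.3]
opening: 0.006
```

```bash
python3 go.py 569.4 -24.6 75
```

```text
t 3.95 eef [569.06 -24.59 275.85] f [-0.24 -0.5   1.31] open 0.006
R [[-0.0007, 0.3288, 0.9444], [0.0008, 0.9444, -0.3288], [-1.0, 0.0006, -0.0009]]
delta tool [ 2.0085e+02 -1.0000e-02  5.1000e-01]
tip [568.93 -24.43  85.85] delta from tip [ 1.085e+01 -1.000e-02  5.100e-01]
turn to vertical (tool) [ 0.     -0.0009 -0.0006]
```

Tip 86, near first contact. I'll press in small steps.

Call:
{"api": "jog_arm", "payload": {"deltas": [3,0,0,0,0,0,0]}}

```text
t: 4.08
eef_pos: [569.2, -24.6, 273.1]
tcp_rot: [1.95, 1.57, 1.614]
ft_force: [-0.8, 0.8, 4.8]
opening: 0.005
```

Call:
{"api": "jog_arm", "payload": {"deltas": [3,0,0,0,0,0,0]}}

```text
t: 4.2
eef_pos: [569.2, -24.6, 270.3]
tcp_rot: [1.58, 1.57, 1.245]
ft_force: [-2.3, 0.0, 4.0]
opening: 0.004
```

Call:
{"api": "jog_arm", "payload": {"deltas": [2,0,0,0,0,0,0]}}

```text
t: 4.32
eef_pos: [569.1, -24.6, 268.4]
tcp_rot: [1.187, 1.57, 0.852]
ft_force: [-1.6, -0.7, 4.3]
opening: 0.005
```

```bash
python3 go.py 569.4 -24.6 75
```

```text
t 4.325 eef [569.11 -24.57 268.43] f [-1.61 -0.74  4.26] open 0.005
R [[0.0005, 0.3287, 0.9444], [0.0005, 0.9444, -0.3287], [-1.0, 0.0007, 0.0003]]
delta tool [ 1.9343e+02 -6.0000e-02  2.3000e-01]
tip [569.2  -24.47  78.43] delta from tip [ 3.43 -0.06  0.23]
turn to vertical (tool) [-0.      0.0003 -0.0007]
```

Call:
{"api": "jog_arm", "payload": {"deltas": [2,0,0,0,0,0,0]}}

```text
t: 4.45
eef_pos: [569.1, -24.6, 266.5]
tcp_rot: [1.09, 1.57, 0.755]
ft_force: [-0.8, -0.9, 4.3]
opening: 0.006
```

Call:
{"api": "jog_arm", "payload": {"deltas": [1.5,0,0,0,0,0,0]}}

```text
t: 4.58
eef_pos: [569.1, -24.6, 265.1]
tcp_rot: [0.856, 1.57, 0.521]
ft_force: [-4.3, 0.6, 17.8]
opening: 0.008
```

Call:
{"api": "jog_arm", "payload": {"deltas": [1,0,0,0,0,0,0]}}

```text
t: 4.7
eef_pos: [569.0, -24.5, 265.0]
tcp_rot: [0.616, 1.569, 0.281]
ft_force: [-7.1, 1.0, 22.2]
opening: 0.004
```

Firm stop at tip z = 75.0, which is home. Retracting.

Call:
{"api": "jog_arm", "payload": {"deltas": [-10,0,0,0,0,0,0,-25,0,0,0,0,0,0,-25,0,0,0,0,0,0,0,0,0,0,0,0,0]}}

```text
t: 5.2
eef_pos: [569.2, -24.6, 326.1]
tcp_rot: [0.719, 1.569, 0.384]
ft_force: [-0.1, 0.1, 0.0]
opening: 0.004
```

```bash
python3 go.py 502.9 -128.8 77
python3 - <<'E'
from cell import eyes
import cv2
cv2.imwrite("pics/wrist4.png",eyes.read_camera("wrist")["image"][:,:,::-1])
im=eyes.read_camera("side")["image"][200:400,220:420,::-1]
cv2.imwrite("pics/side4.png",cv2.resize(im,None,fx=3,fy=3,interpolation=2))
E
```

```text
t 5.2 eef [569.17 -24.61 326.13] f [-0.13  0.06  0.04] open 0.004
R [[0.0012, 0.3287, 0.9444], [0.0005, 0.9444, -0.3287], [-1.0, 0.0009, 0.001]]
delta tool [ 249.   -120.4   -28.59]
tip [569.41 -24.52 136.13] delta from tip [  59.   -120.4   -28.59]
turn to vertical (tool) [-0.      0.001  -0.0009]
```

View pics/wrist4.png

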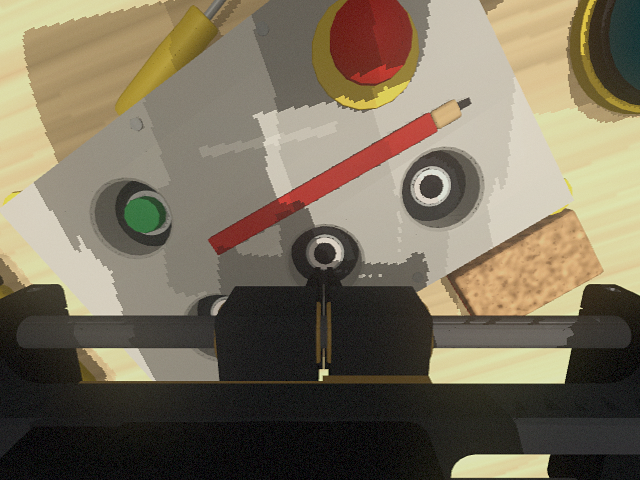

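View pics/side4.png

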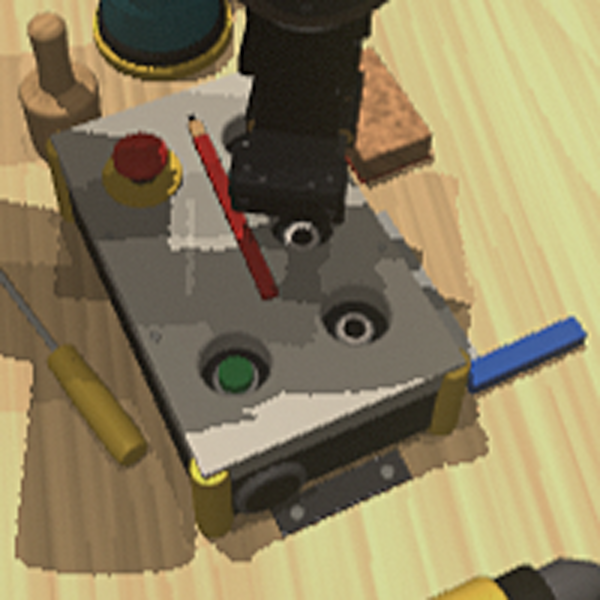

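The middle well at (325,252) no longer shows orange, and the button stayed in. Moving to start.

Call:
{"api": "jog_arm", "payload": {"deltas": [0,-30,-7,0,0,0,0,0,-30,-7,0,0,0,0,0,-30,-7,0,0,0,0,0,-20,-5,0,0,0,0,0,0,0,0,0,0,0,0,0,0,0,0,0,0]}}

```text
t: 6.05
eef_pos: [506.3, -121.8, 317.8]
tcp_rot: [3.109, 1.56, 2.775]
ft_force: [-0.4, 1.0, 0.7]
opening: 0.005
```

```bash
python3 go.py 502.9 -128.8 112
```

```text
t 6.05 eef [ 506.26 -121.8   317.79] f [-0.42  1.01  0.69] open 0.005
R [[-0.0104, 0.3283, 0.9445], [0.004, 0.9446, -0.3282], [-0.9999, 0.0004, -0.0111]]
delta tool [205.79  -7.79   1.41]
tip [ 504.29 -121.04  127.81] delta from tip [15.79 -7.79  1.41]
turn to vertical (tool) [ 0.     -0.0111 -0.0004]
```

Call:
{"api": "jog_arm", "payload": {"deltas": [8,-7.7,-0.9,0,-0.011,0,0,0,0,0,0,0,0,0]}}

```text
t: 6.3
eef_pos: [503.1, -128.2, 308.6]
tcp_rot: [1.561, 1.57, 1.229]
ft_force: [0.5, -0.1, 0.6]
opening: 0.004
```

```bash
python3 go.py 502.9 -128.8 85; python3 wr.py wrist5 2>/dev/null | head -1
```

```text
t 6.3 eef [ 503.09 -128.17  308.62] f [ 0.47 -0.12  0.64] open 0.004
R [[0.0001, 0.3268, 0.9451], [0.0004, 0.9451, -0.3268], [-1.0, 0.0004, 0.0]]
delta tool [ 2.2362e+02 -7.5000e-01  2.0000e-02]
tip [ 503.12 -128.09  118.62] delta from tip [ 3.362e+01 -7.500e-01  2.000e-02]
turn to vertical (tool) [-0.      0.     -0.0004]
green [323.2 259.5] [306 246  35  29 682] [ 499.  -127.8]
```

View pics/wrist5.png

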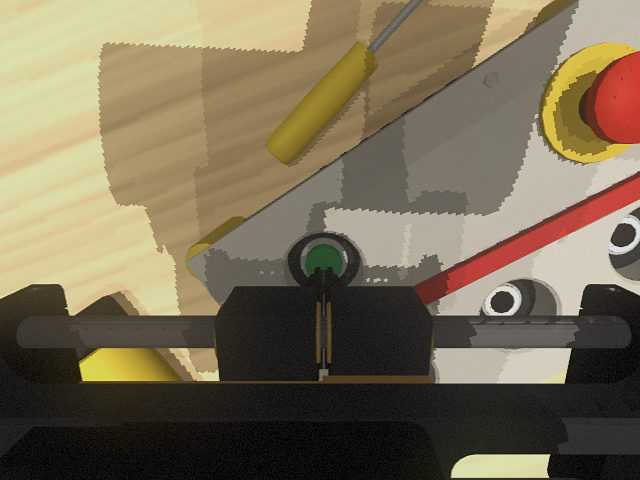

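The fingertip sits directly in line with the green button (both at column 323). Descending.

Call:
{"api": "jog_arm", "payload": {"deltas": [10,-0.7,0,0,0,0,0,10,0,0,0,0,0,0,10,0,0,0,0,0,0,0,0,0,0,0,0,0]}}

```text
t: 6.85
eef_pos: [503.2, -128.3, 276.5]
tcp_rot: [1.977, 1.57, 1.645]
ft_force: [0.1, -0.5, -0.3]
opening: 0.005
```

```bash
python3 go.py 502.9 -128.8 77
```

```text
t 6.85 eef [ 503.16 -128.29  276.46] f [ 0.08 -0.48 -0.3 ] open 0.005
R [[-0.0, 0.3262, 0.9453], [0.0006, 0.9453, -0.3262], [-1.0, 0.0005, -0.0002]]
delta tool [ 1.9946e+02 -6.6000e-01 -4.0000e-02]
tip [ 503.15 -128.19   86.46] delta from tip [ 9.46 -0.66 -0.04]
turn to vertical (tool) [ 0.     -0.0002 -0.0005]
```

Call:
{"api": "jog_arm", "payload": {"deltas": [3,-0.5,0,0,0,0,0,3,0,0,0,0,0,0]}}

```text
t: 7.1
eef_pos: [503.1, -128.8, 270.5]
tcp_rot: [1.116, 1.57, 0.784]
ft_force: [-1.8, -0.2, 3.8]
opening: 0.006
```

Call:
{"api": "jog_arm", "payload": {"deltas": [2,0,0,0,0,0,0]}}

```text
t: 7.22
eef_pos: [503.1, -128.8, 268.6]
tcp_rot: [0.839, 1.57, 0.507]
ft_force: [-0.7, 1.2, 4.5]
opening: 0.006
```

Call:
{"api": "jog_arm", "payload": {"deltas": [1.5,0,0,0,0,0,0]}}

```text
t: 7.35
eef_pos: [503.0, -128.8, 267.3]
tcp_rot: [0.581, 1.57, 0.248]
ft_force: [-2.5, 1.4, 14.4]
opening: 0.007
```

Call:
{"api": "jog_arm", "payload": {"deltas": [1,0,0,0,0,0,0]}}

```text
t: 7.48
eef_pos: [503.0, -128.7, 267.1]
tcp_rot: [0.307, 1.569, -0.025]
ft_force: [-5.6, 2.3, 22.2]
opening: 0.01
```

Firm stop at tip z = 77, so start is fully in. Hold one row, then withdraw well clear.

Call:
{"api": "jog_arm", "payload": {"deltas": [0,0,0,0,0,0,0,-10,0,0,0,0,0,0,-25,0,0,0,0,0,0,-40,0,0,0,0,0,0,-40,0,0,0,0,0,0,-30,0,-30,0,0,0,0,0,0,-40,0,0,0,0,0,0,0,0,0,0,0]}}

```text
t: 8.48
eef_pos: [434.6, -105.3, 419.8]
tcp_rot: [0.009, 1.567, -0.323]
ft_force: [0.7, -0.0, -0.4]
opening: 0.001
```

```bash
python3 go.py 502.9 -128.8 77
python3 - <<'E'
from cell import eyes
import cv2
cv2.imwrite("pics/wrist6.png",eyes.read_camera("wrist")["image"][:,:,::-1])
im=eyes.read_camera("side")["image"][200:400,220:420,::-1]
cv2.imwrite("pics/side6.png",cv2.resize(im,None,fx=3,fy=3,interpolation=2))
E
```

```text
t 8.475 eef [ 434.59 -105.3   419.75] f [ 0.7  -0.01 -0.41] open 0.001
R [[0.0037, 0.3261, 0.9453], [-0.0012, 0.9453, -0.3261], [-1.0, 0.0, 0.0039]]
delta tool [3.4303e+02 5.0000e-02 7.0910e+01]
tip [ 435.29 -105.53  229.75] delta from tip [1.5303e+02 5.0000e-02 7.0910e+01]
turn to vertical (tool) [ 0.      0.0039 -0.    ]
```

View pics/wrist6.png

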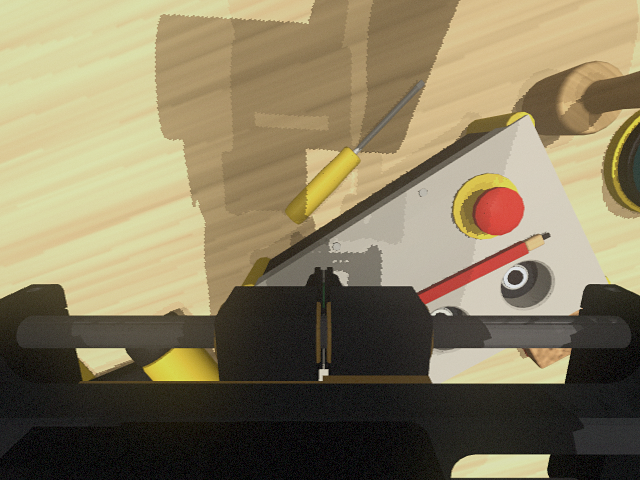

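View pics/side6.png

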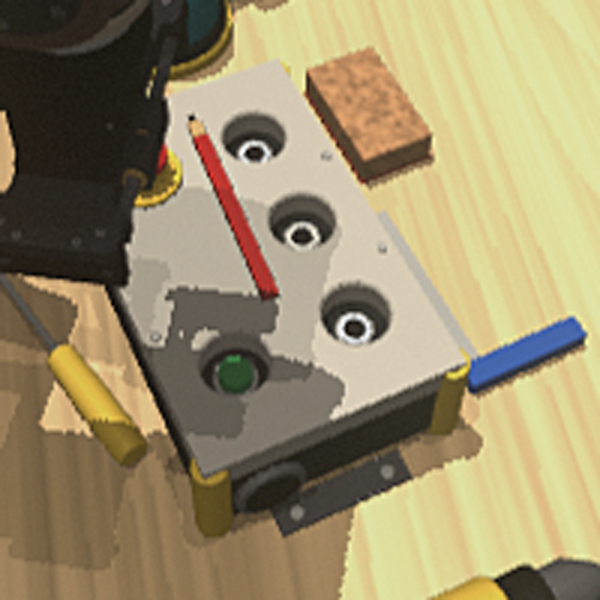

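All three breakers now look the same with no orange showing. The green button is back at its earlier pixel, (236,374). The pencil and tools have not moved, and the arm is clear and still.

```bash
python3 -c "
from cell import env
print(env.job_done())"
```

```text
the job is handed in; nothing more can be done
None
```

The tripped breaker was the middle one. I pressed its reset button home with the shut fingertips, then pressed the green start button and let it come back out. I handed the job in at about 8.6 s on the robot's clock.

- **Reset:** the button moved at a steady 4–5 N and came to a firm stop with the fingertips at z = 75.0 mm, 20 mm below the deck. The force reading there was about 22 N. After I withdrew, no orange showed in the side or wrist view.
- **Start:** the button came to a firm stop with the fingertips at z = 77.1 mm, 18 mm below the deck, again at about 22 N. In the last side view it is back at its earlier position.
- **Everything else:** the last side and wrist pictures show the other two breakers looking as before, and the pencil and the tools in view where they were. The stop button was never touched. The arm stood clear at about 230 mm fingertip height with roughly zero force.
- **Disagreements:** the top and side cameras differed by 2–3 mm on the well positions, so I used values between them, checked against the wrist view. The automatic well and orange fits in the close-up wrist pictures failed or were several millimetres off because the fingers hid part of the view. I did not rely on those.

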